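# Lay the guest's snack tray

## Robot

A 6-joint arm with a two-finger parallel gripper is mounted at the origin on a cart in front of the work surface, level with it; the furniture and walls round the work are solid. World frame = base frame: x ahead of the robot, y to its left, z up, the work surface at z = 0. Lengths are in m, angles in rad, forces in N, time in s.
With the tool pointing down it reaches from about 0.4 to 0.825 m from the base axis. Payload 7 kg.
Tool frame: the origin (TCP) lies on the centre line of the jaws, within the pads' length; the fingertips stand 19 mm ahead of it and the grasp point (between the pads) is the TCP; z points along the fingers, y is the line along which they close (so a half turn about z gives the same grasp; the last joint's range is limited). The gripper opens to 88 mm and grips with 3 to 60 N. Pads are 19 mm wide; open, the fingers measure 130 mm over their backs; the gripper's body (78 mm by 193 mm) begins 47 mm behind the grasp point.
Start: joints at [-0.954, 0.359, 0.012, 0, -1.224, -0.288], TCP at [0.218, -0.639, 0.246] pointing down, gripper open.
Joint ranges: [-3.07, 3.07], [-1.43, 2.12], [-1.02, 1.25], [-3.03, 1.67], [-3.05, -0], [-3.03, 3.03]. Speed limits (rad/s): [2.39, 2.39, 3.01, 3.14, 3.14, 3.14].

## Interface

Orientations are given as [roll, pitch, yaw] about the fixed x, y, z axes, in that order (R = Rz(yaw) Ry(pitch) Rx(roll)).
In Python, from station import arm, imaging, models gives the robot as it stands.
- The arm moves only by the tool play_rows, never from a script. Its arguments are lists of equal length, an entry for each row: "travel": the shift along the tool's x, y, z in units of 25 mm (1.0 is 25 mm), a list of three; "twist": the turn about the tool's z in units of 0.15 rad (1.0 is 0.15 rad). A call has 1 to 8 rows; each row shifts and turns the commanded pose from where the row before left it, along the tool's axes as they then stand; what a row does not reach is not made up. A row lasts 1/8 s, in which the tool goes at most 62.5 mm and 10.7 degrees, less where a joint would pass 70% of its speed; a pose out of reach is approached as far as the arm can. A call with a number of a shift or a turn outside -1 to 1 is refused whole. A call with a gripper value outside its range is refused whole. "fingers" is the opening, from 0 (shut) to 1 (fully open), set as the call begins (left out, the last holds). The fingers move at their own pace and stop on an object; "newtons" is the grip in N (left out, the last holds). Time passes only in rows, so rows that do not move let the fingers close. It gives the time, the measured TCP pose, the force, the opening and the grip force at its end, in the units of the state.
- arm.get_state(): the state, without advancing time (a new reading comes with each control period).
- imaging.grab_frame(name): name is "scene" or "top"; returns a dict with "pixels" (400x640x3 uint8, red, green, blue), "fx", "fy", "cx", "cy" (pixels), "R" (3x3) and "t" (3): a world point X has camera coordinates R X + t. Camera axes: x right, y down, z forward; pixel columns grow to the right and rows downward; lengths in m; the calibration is good to about 2 mm. A picture is of the moment at which its call begins. There is no depth.
- arm.job_done(): hands the job in; it is judged then, once.
Trained networks look in the newest picture that a camera, given by its name, has taken for a name from the list of things; names that differ only in an ending like _2 or _b are one class to them, and where a whole thing is asked for, a point or a joint stands for the part that bears it (a point fixed in the world has none). Each returns a list of dicts, best first, with "confidence" (0 to 1); they miss things now and then, are a little off and sometimes report something else, mostly with a low value. They report only what shows in the picture. A call takes as long as a camera call.
- models.boxes_of(name, camera): "extent" ([centre column, centre row, width, height] in pixels, round what is visible of it).
- models.silhouettes(name, camera): "pixels" (400x640 bool, what is visible of it) and "extent" ([centre column, centre row, width, height] in pixels, round what is visible of it).
The state is a dict: "t": time; "q": joint angles; "qd": joint speeds; "joint_efforts": joint torques, N m; "eef_pos": TCP position; "ee_rot": TCP orientation; "force": force on the tool from outside, world axes, zero at the start; "moment": the same for the moment, N m; "width": finger opening in m; "gripper_force": force on a finger pad.
Only numpy, scipy, OpenCV 4.12 (cv2) and the standard library are available. Lean on these libraries where they do the work, as an engineer would, in place of code of your own. Each camera call takes 0.05 s, during which the arm holds its last target. There are 200 camera calls.

## Task

Lay the snack tray: set the bun in the middle of the saucer, and stand the upside-down espresso cup midway between the saucer and the olive jar, in line with them. Stand the pepper mill directly behind the olive jar and the salt shaker directly behind the cup (behind means towards the tray's far long edge, square to the tray), making a back row about 10 cm behind the front one, centre to centre. The cup stays upside down and the rest upright, all standing on the tray; leave the saucer, the olive jar and the other things on the counter where they are.

Things in the scene. Friction and masses are not known exactly. Their poses are not given: they have to be found in the camera images.
- tray: dark wooden serving tray, fixed; 240 (its x) x 360 (its y) mm, floor 8 mm above the counter, rim 8 mm wide, 18 mm high. Origin: centre of its underside; x to its far long edge (within 0.15 rad of straight ahead), y to the left along it. Saucer and olive jar stand on it in the front row (x = -50 mm), one at y = +110 mm, one at -110 mm; which is where varies
- saucer: white round saucer lying on the tray, loose, 114 mm across; its flat inside is 8 mm above its underside and about 74 mm across, its rim 14 mm high. Origin at the centre of its underside, z up
- olive_jar: round glass jar of olives with a green lid, standing on the tray, loose, 69 mm across, 84 mm high. Origin at the centre of its underside, z up
- bun: brown baked bun on the counter, about 58 (its x) x 64 (its y) mm, 42 mm high, 60 g. Origin at the centre of its underside, z up. Can be gripped across any level direction, 12 mm or more above its underside so that the fingers clear the saucer's rim
- pepper_mill: turned wooden pepper mill with a small metal knob on top, standing on the counter; 58 mm across its foot, 150 mm high, its round head about 50 mm across from 109 to 139 mm up. Origin at the centre of its underside, z up. Grip the head at 112 to 130 mm (a deep grip puts the gripper's palm on the knob)
- cup: white espresso cup standing upside down on the counter, mouth down; round body 60 mm across, 62 mm high, with a small handle along its +x side (78 mm long over the handle), 0.13 kg. Origin on its underside, 9 mm from the body's axis towards the handle; z up. Grip the body across its y, 20 to 50 mm above the underside
- cup_axis (a point): the point on the round body's axis, level with the cup's underside; the cup's place is judged here, whichever way the handle points
- salt_shaker: small clear glass salt shaker with a domed metal cap, standing on the counter; 44 mm across, 90 mm high. Origin at the centre of its underside, z up. Grip it 30 to 65 mm above its underside
- stirrer_cup: bystander: white cup full of wooden stirrers, 73 mm across, 146 mm high, on the counter behind on the left, loose. Origin at the centre of its underside
- water_glass: bystander: empty waisted water glass, 62 mm across, 88 mm high, on the counter behind on the right, loose. Origin at the centre of its underside

How it is judged:
By the outcome, as a careful person would: the job done as asked, in the order asked, and still so for the second after the job is handed in, with the robot touching nothing.
It also fails if it takes over 115 s, if anything falls off the work surface, if the arm or the gripper's body presses on something with over 40 N, if the wrist force passes 120 N, or if a joint passes its speed limit or range.

## Working session

There is one attempt and no reset: what is moved stays moved. The work goes in short steps, Python scripts to look and compute and a tool call to move; the robot and the scene stay as the last step left them, time stands still between calls to the robot, and variables do not carry over. Pictures are saved under pics/ and viewed, at most 14 in all, crops included, and the job is handed in when it is done.

Besides the shell and the picture viewer there is one more tool, called after "Call:" by a JSON object that holds its "name" and its "arguments". play_rows: Moves the arm, as the interface text tells. Shifts and turns lie within -1 to 1; 1 stands for 25 mm of shift or 0.15 rad of turn. Its arguments: {"type":"object","properties":{"travel":{"type":"array","items":{"type":"array","items":{"type":"number"}}},"twist":{"type":"array","items":{"type":"number"}},"fingers":{"type":"number"},"newtons":{"type":"number"}},"required":["travel","twist"]}

```bash
ls; mkdir -p pics; cat > h.py <<'E'
import numpy as np, cv2
from station import arm, imaging, models
def ray(f,u,v):
    d=np.array([(u-f['cx'])/f['fx'],(v-f['cy'])/f['fy'],1.]); R=np.array(f['R']);t=np.array(f['t'])
    return -R.T@t, R.T@d
def at_z(f,u,v,z):
    c,d=ray(f,u,v); return c+d*(z-c[2])/d[2]
def proj(f,X):
    p=np.array(f['R'])@np.array(X)+np.array(f['t']); return np.array([f['fx']*p[0]/p[2]+f['cx'],f['fy']*p[1]/p[2]+f['cy']])
E
python3 - <<'E'
from h import *
s=arm.get_state(); print({k:np.round(s[k],3) for k in ('t','eef_pos','ee_rot','width')})
for c in ('top','scene'):
    f=imaging.grab_frame(c); cv2.imwrite(f'pics/{c}0.png',f['pixels'][:,:,::-1])
    R=np.array(f['R']);print(c,f['fx'],f['cx'],f['cy'],'cam',-R.T@np.array(f['t']),'\n',R.round(3))
    for n in ('tray','saucer','olive_jar','bun','pepper_mill','cup','salt_shaker','stirrer_cup','water_glass'):
        for r in models.silhouettes(n,c)[:2]:
            print(n,round(r['confidence'],2),np.round(r['extent'],1),at_z(f,*r['extent'][:2],0.0)[:2].round(3))
E
```

```text
pics
{'t': np.float64(0.0), 'eef_pos': array([ 0.218, -0.638,  0.245]), 'ee_rot': array([ 3.14 , -0.   , -2.813]), 'width': np.float64(0.087)}
top 432.87801199495993 317.0420979503287 205.86670777602677 cam [0.36858093 0.03452877 1.20645817] 
 [[ 0.008 -1.    -0.004]
 [-0.989 -0.007 -0.147]
 [ 0.147  0.005 -0.989]]
tray 0.56 [330.6 202.6 137.5  97.9] [0.558 0.002]
saucer 0.56 [289.2 217.4  40.5  39.9] [0.515 0.119]
olive_jar 0.59 [369.9 222.9  27.4  23.9] [ 0.501 -0.108]
bun 0.71 [224.6 196.9  27.9  22. ] [0.572 0.302]
pepper_mill 0.72 [441.  205.7  32.7  27.4] [ 0.551 -0.308]
cup 0.62 [226.2 197.7  26.1  16.3] [0.57  0.298]
cup 0.6 [214.8 261.4  24.3  31.8] [0.391 0.322]
salt_shaker 0.65 [184.2 223.4  18.2  17.3] [0.496 0.413]
stirrer_cup 0.92 [208.3 147.8  30.2  36.2] [0.715 0.355]
water_glass 0.56 [441.1 140.6  24.1  31.1] [ 0.74  -0.315]
scene 447.8537931006523 318.3086225310984 199.41737740709635 cam [-0.03621342  0.76639899  0.7870181 ] 
 [[-0.771 -0.637  0.02 ]
 [-0.407  0.468 -0.784]
 [ 0.49  -0.613 -0.62 ]]
tray 0.98 [318.8 213.2 154.8 100.3] [0.546 0.035]
saucer 0.95 [304.9 230.7  42.2  29.6] [0.529 0.113]
olive_jar 0.89 [364.9 185.9  25.1  40.1] [ 0.523 -0.151]
bun 0.77 [240.4 260.2  29.6  26.3] [0.577 0.294]
pepper_mill 0.19 [293.4 300.2  39.9  40.8] [0.399 0.301]
salt_shaker 0.67 [230.2 295.4  20.9  42.4] [0.515 0.382]
stirrer_cup 0.72 [190.4 226.8  36.7  59.1] [0.765 0.297]
water_glass 0.74 [340.4 133.3  23.   33.5] [ 0.765 -0.349]
water_glass 0.33 [387.4 147.6  20.5  51.5] [ 0.59  -0.378]
```

View pics/top0.png

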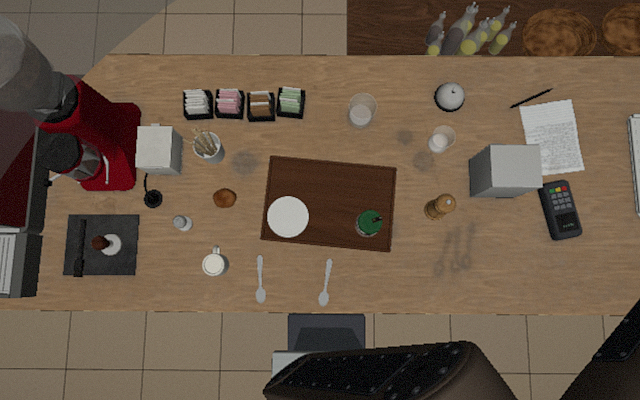

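View pics/scene0.png

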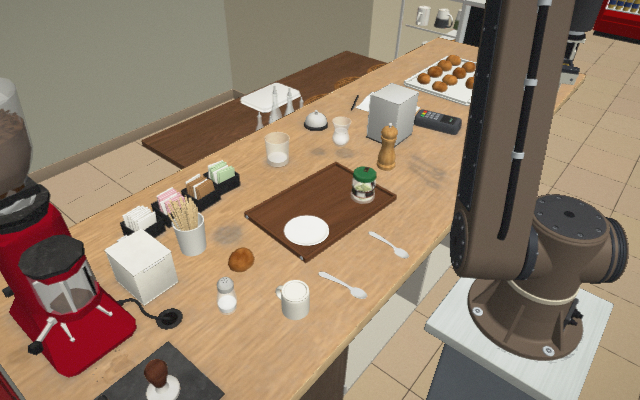

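The top view shows the saucer at (288,217), jar at (369,222), bun at (224,198), cup at (214,264) with its handle up at (217,250), salt shaker at (182,223) and mill at (440,207). The scene view agrees, with the cup at (294,299), salt at (226,295) and mill at (388,148). Next I fit the poses to the silhouettes in both views.

```bash
cat > fit.py <<'E'
from h import *
from scipy.optimize import least_squares
A=np.linspace(0,2*np.pi,48,endpoint=False); D=np.stack([np.cos(A),np.sin(A)],1)[::2]
def rings(prof): return np.array([[r*np.cos(a),r*np.sin(a),z] for z,r in prof for a in A])
box=lambda x0,x1,y0,y1,z0,z1: np.array([[x,y,z] for x in(x0,x1) for y in(y0,y1) for z in(z0,z1)])
M={'tray':(box(-.12,.12,-.18,.18,0,.018),0,[.56,0,0]),
'saucer':(rings([(0,.03),(.014,.057)]),.008,[.515,.119]),
'olive_jar':(rings([(0,.0345),(.084,.0345)]),.008,[.5,-.1]),
'bun':(rings([(.004,.024),(.016,.0305),(.03,.026),(.042,.008)]),0,[.57,.3]),
'pepper_mill':(rings([(0,.029),(.012,.029),(.109,.02),(.117,.025),(.131,.025),(.139,.018),(.15,.006)]),0,[.55,-.29]),
'cup':(np.vstack([rings([(0,.03),(.062,.029)]),box(.03,.048,-.004,.004,.015,.045)]),0,[.39,.31,0]),
'salt_shaker':(rings([(0,.022),(.07,.021),(.083,.016),(.09,.004)]),0,[.5,.4]),
'stirrer_cup':(rings([(0,.03),(.1,.036),(.146,.03)]),0,[.7,.35]),
'water_glass':(rings([(0,.028),(.088,.031)]),0,[.72,-.31])}
def place(n,p,z0=None):
    P,z,_=M[n]; z=z if z0 is None else z0; a=p[2] if len(p)>2 else 0
    c,s=np.cos(a),np.sin(a); return P@np.array([[c,s,0],[-s,c,0],[0,0,1]])+[p[0],p[1],z]
def sup(n,p,f,z0=None):
    q=(place(n,p,z0)@np.array(f['R']).T+f['t']); q=np.stack([f['fx']*q[:,0]/q[:,2]+f['cx'],f['fy']*q[:,1]/q[:,2]+f['cy']],1)
    return (q@D.T).max(0)
def find(n,F,x0=None,z0=None,cams=('top','scene'),gate=22):
    x0=x0 or M[n][2]; use=[]
    for c in cams:
        f=F[c]; ctr=proj(f,place(n,x0,z0).mean(0)); best=None
        for r in models.silhouettes(n,c):
            e=r['extent']
            if np.hypot(*(np.array(e[:2])-ctr))<gate and (best is None or r['confidence']>best['confidence']): best=r
        if best is not None:
            m=best['pixels'].astype(np.uint8); k,l,st,_=cv2.connectedComponentsWithStats(m); m=l==1+st[1:,4].argmax()
            v,u=np.nonzero(m); q=np.stack([u,v],1)
            use.append((c,f,(q@D.T).max(0)+.5*np.abs(D).sum(1)*0+.4,best['confidence']))
    if not use: print(n,'none'); return None
    go=lambda us,x:least_squares(lambda p:np.concatenate([sup(n,p,f,z0)-s for _,f,s,_ in us]),x,loss='soft_l1',x_scale=[.01,.01,.1][:len(x0)])
    best=None
    for a in ([0] if len(x0)<3 or n=='tray' else [0,-.6,.6]):
        x=list(x0); 
        if a: x[2]+=a
        r=go(use,x); best=r if best is None or r.cost<best.cost else best
    k=len(D)
    print(n,best.x.round(4),[(c,round(cf,2),round(float(np.sqrt((best.fun[i*k:(i+1)*k]**2).mean())),2),go([use[i]],list(best.x)).x.round(4).tolist()) for i,(c,_,_,cf) in enumerate(use)])
    return best.x
def frames(): return {c:{k:(np.array(v) if k in('R','t') else v) for k,v in imaging.grab_frame(c).items()} for c in ('top','scene')}
E
python3 - <<'E'
from fit import *
F=frames(); r={n:find(n,F) for n in M}
x,y,a=r['tray']; Rt=np.array([[np.cos(a),-np.sin(a)],[np.sin(a),np.cos(a)]])
for n in('saucer','olive_jar'): print(n,'in tray',Rt.T@(r[n]-[x,y]))
E
```

```text
tray [ 0.556   0.0066 -0.0895] [('top', 0.62, 0.94, [0.5559, 0.0063, -0.0895]), ('scene', 0.68, 1.42, [0.5559, 0.0072, -0.0901])]
saucer [0.5152 0.1227] [('top', 0.8, 0.87, [0.516, 0.1205]), ('scene', 0.65, 0.95, [0.5128, 0.1266])]
olive_jar [ 0.4938 -0.0962] [('top', 0.7, 0.61, [0.4939, -0.0974]), ('scene', 0.61, 0.9, [0.4926, -0.093])]
bun [0.5662 0.2999] [('top', 0.65, 1.01, [0.5684, 0.2982]), ('scene', 0.77, 1.06, [0.5632, 0.3026])]
pepper_mill [ 0.5393 -0.2857] [('top', 0.79, 1.23, [0.5403, -0.2871]), ('scene', 0.58, 1.21, [0.536, -0.28])]
cup [ 0.3832  0.313  -0.0072] [('top', 0.78, 0.68, [0.3834, 0.3112, 0.0241]), ('scene', 0.79, 1.23, [0.3821, 0.3149, -0.0045])]
salt_shaker [0.4949 0.4065] [('top', 0.64, 0.64, [0.495, 0.4068]), ('scene', 0.72, 1.19, [0.4948, 0.4063])]
stirrer_cup [0.6978 0.3399] [('top', 0.73, 1.14, [0.6982, 0.3367]), ('scene', 0.83, 2.19, [0.6946, 0.3443])]
water_glass [ 0.7294 -0.301 ] [('top', 0.86, 1.2, [0.729, -0.3007]), ('scene', 0.7, 1.39, [0.7314, -0.303])]
saucer in tray [-0.05097879  0.11201231]
olive_jar in tray [-0.05271854 -0.10794613]
```

The fits agree between cameras to about 3 mm. The tray yaw is about -0.09.

Tool yaw for each grip, with clearances in mind:
- **Bun:** yaw 0.
- **Cup:** pick at yaw 0, place at about -π/2-0.09 so the handle points towards the jar.
- **Mill and salt:** about -π/2.

I start by turning the tool, then travelling.

Call:
{"name": "play_rows", "arguments": {"travel": [[0,0,0],[0,0,0],[0,0,0],[0,0,0],[0,0,0],[0,0,0],[0,0,0],[0,0,0]], "twist": [-1,-1,-1,-1,-1,-1,-1,-1], "fingers": 1}}

```text
t: 3.0
eef_pos: [0.2179, -0.6388, 0.2455]
ee_rot: [-3.142, 0.0, -1.608]
force: [-0.7, 0.3, -0.1]
width: 0.0876
gripper_force: 0.0
```

Call:
{"name": "play_rows", "arguments": {"travel": [[0,0,0],[0,0,0],[0,0,0],[0,0,0],[0,0,0],[0,0,0],[0,0,0],[0,0,0]], "twist": [-1,-1,-1,-1,-1,-1,-1,-1]}}

```text
t: 4.0
eef_pos: [0.2179, -0.6388, 0.2455]
ee_rot: [-3.142, 0.0, -0.408]
force: [0.0, 0.4, 0.3]
width: 0.088
gripper_force: 0.0
```

Call:
{"name": "play_rows", "arguments": {"travel": [[0,0,0],[0,0,0],[0,0,0],[0.37,-1,0],[0.37,-1,0],[0.37,-1,0],[0.37,-1,0],[0.37,-1,0]], "twist": [-1,-1,-0.75,0,0,0,0,0]}}

```text
t: 5.0
eef_pos: [0.2644, -0.5131, 0.2457]
ee_rot: [3.141, -0.0, -0.0]
force: [0.9, -0.2, 0.5]
width: 0.0876
gripper_force: 0.0
```

Call:
{"name": "play_rows", "arguments": {"travel": [[0.37,-1,0],[0.37,-1,0],[0.37,-1,0],[0.37,-1,0],[0.37,-1,0],[0.37,-1,0],[0.37,-1,0],[0.37,-1,0]], "twist": [0,0,0,0,0,0,0,0]}}

```text
t: 6.0
eef_pos: [0.3385, -0.3131, 0.2458]
ee_rot: [3.141, -0.001, -0.0]
force: [0.7, 0.2, 0.4]
width: 0.0875
gripper_force: 0.0
```

Call:
{"name": "play_rows", "arguments": {"travel": [[0.37,-1,0],[0.37,-1,0],[0.37,-1,0],[0.37,-1,0],[0.37,-1,0],[0.37,-1,0],[0.37,-1,0],[0.37,-1,0]], "twist": [0,0,0,0,0,0,0,0]}}

```text
t: 7.0
eef_pos: [0.4126, -0.113, 0.2458]
ee_rot: [-3.141, -0.001, -0.0]
force: [1.0, -0.1, -0.1]
width: 0.0878
gripper_force: 0.0
```

Call:
{"name": "play_rows", "arguments": {"travel": [[0.37,-1,0],[0.37,-1,0],[0.37,-1,0],[0.37,-1,0],[0.37,-1,0],[0.37,-1,0],[0.37,-1,0],[0.37,-1,0]], "twist": [0,0,0,0,0,0,0,0]}}

```text
t: 8.0
eef_pos: [0.4868, 0.0871, 0.2458]
ee_rot: [-3.141, -0.0, -0.0]
force: [0.1, 0.2, 0.3]
width: 0.0877
gripper_force: 0.0
```

Call:
{"name": "play_rows", "arguments": {"travel": [[0.37,-1,0],[0.37,-1,0],[0.37,-1,0],[0.37,-1,0],[0.37,-1,0],[0.37,-1,0],[0.37,-1,0],[0.37,-1,0]], "twist": [0,0,0,0,0,0,0,0]}}

```text
t: 9.0
eef_pos: [0.561, 0.2878, 0.2454]
ee_rot: [3.141, 0.0, -0.0]
force: [0.7, -0.6, -0.1]
width: 0.0876
gripper_force: 0.0
```

Call:
{"name": "play_rows", "arguments": {"travel": [[0.2,-0.5,0],[0,0,1],[0,0,1],[0,0,1],[0,0,1],[0,0,1],[0,0,0],[0,0,0]], "twist": [0,0,0,0,0,0,0,0]}}

```text
t: 10.0
eef_pos: [0.566, 0.2989, 0.1216]
ee_rot: [-3.141, -0.001, -0.0]
force: [-0.5, 0.0, 0.3]
width: 0.0878
gripper_force: 0.0
```

Call:
{"name": "play_rows", "arguments": {"travel": [[0,0,1],[0,0,1],[0,0,1],[0,0,0.75],[0,0,0]], "twist": [0,0,0,0,0]}}

```text
t: 10.62
eef_pos: [0.5652, 0.2983, 0.0262]
ee_rot: [3.14, 0.001, -0.0]
force: [-0.9, -0.6, 0.6]
width: 0.0876
gripper_force: 0.0
```

Call:
{"name": "play_rows", "arguments": {"travel": [[0,0,0],[0,0,0],[0,0,0],[0,0,0],[0,0,0],[0,0,0]], "twist": [0,0,0,0,0,0], "fingers": 0, "newtons": 8}}

```text
t: 11.38
eef_pos: [0.5659, 0.299, 0.0276]
ee_rot: [-3.141, -0.001, -0.0]
force: [-1.9, -0.3, 6.0]
width: 0.0642
gripper_force: 8.0
```

Call:
{"name": "play_rows", "arguments": {"travel": [[0,0,-0.5],[0,0,-0.8],[0,0,-1],[0,0,-1],[0,0,0]], "twist": [0,0,0,0,0]}}

```text
t: 12.0
eef_pos: [0.5664, 0.2993, 0.112]
ee_rot: [-3.139, -0.003, -0.0]
force: [0.0, 0.5, -1.0]
width: 0.0646
gripper_force: 8.0
```

Call:
{"name": "play_rows", "arguments": {"travel": [[-0.25,0.89,0],[-0.25,0.89,0],[-0.25,0.89,0],[-0.25,0.89,0],[-0.25,0.89,0],[-0.25,0.89,0],[-0.25,0.89,0],[-0.25,0.89,0]], "twist": [0,0,0,0,0,0,0,0]}}

```text
t: 13.0
eef_pos: [0.515, 0.1191, 0.1094]
ee_rot: [-3.141, -0.0, -0.0]
force: [0.4, -0.2, -1.3]
width: 0.0644
gripper_force: 8.0
```

```bash
python3 - <<'E'
from fit import *
F=frames(); s=arm.get_state(); p=s['eef_pos']; print(np.round(p,4))
find('bun',F,[float(p[0]),float(p[1])],z0=p[2]-.028)
find('saucer',F)
im=np.hstack([cv2.resize(F['scene']['pixels'][170:320,220:420],(400,300)),cv2.resize(F['top']['pixels'][140:290,200:400],(400,300))])
cv2.imwrite('pics/bun1.png',im[:,:,::-1])
E
```

```text
[0.5143 0.1182 0.1093]
bun [0.5059 0.1187] [('scene', 0.85, 2.25, [0.5059, 0.1187])]
saucer [0.512  0.1251] [('top', 0.66, 10.52, [0.5032, 0.1211]), ('scene', 0.74, 0.72, [0.5125, 0.1263])]
```

View pics/bun1.png

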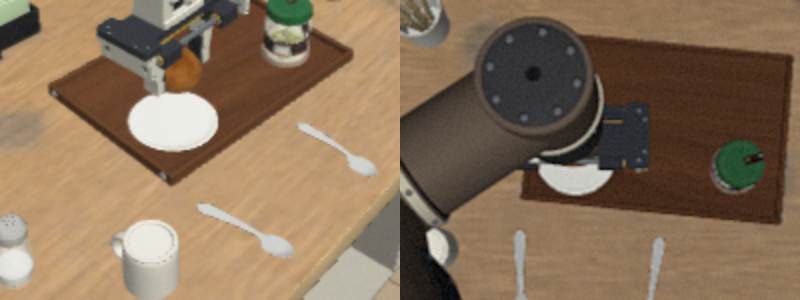

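The scene crop shows the bun held between the fingers at about (182,70), above the saucer at (173,120). The bun is partly hidden, so I go by the grasp geometry and lower it.

Call:
{"name": "play_rows", "arguments": {"travel": [[0.05,-0.1,0.9],[0,0,0.9],[0,0,0.5],[0,0,0.25],[0,0,0],[0,0,0]], "twist": [0,0,0,0,0,0]}}

```text
t: 14.05
eef_pos: [0.5171, 0.1234, 0.0462]
ee_rot: [-3.141, -0.001, -0.0]
force: [-0.6, 0.7, 0.3]
width: 0.064
gripper_force: 8.0
```

Call:
{"name": "play_rows", "arguments": {"travel": [[0,0,0.08],[0,0,0]], "twist": [0,0]}}

```text
t: 14.3
eef_pos: [0.5168, 0.1231, 0.0438]
ee_rot: [-3.141, -0.0, -0.0]
force: [0.1, 0.2, -0.8]
width: 0.0645
gripper_force: 8.0
```

Call:
{"name": "play_rows", "arguments": {"travel": [[0,0,0],[0,0,0],[0,0,0],[0,0,0]], "twist": [0,0,0,0], "fingers": 1}}

```text
t: 14.8
eef_pos: [0.5167, 0.1231, 0.0436]
ee_rot: [-3.142, -0.0, -0.0]
force: [-0.2, 0.1, -0.1]
width: 0.0871
gripper_force: 0.0
```

Call:
{"name": "play_rows", "arguments": {"travel": [[0,0,-0.5],[0,0,-1],[0,0,-1],[0,0,-1],[0,0,-1],[0,0,0]], "twist": [0,0,0,0,0,0]}}

```text
t: 15.55
eef_pos: [0.5179, 0.1238, 0.1591]
ee_rot: [-3.139, -0.004, 0.0]
force: [0.7, -0.2, -1.0]
width: 0.0878
gripper_force: 0.0
```

Call:
{"name": "play_rows", "arguments": {"travel": [[-0.67,-0.95,0],[-0.67,-0.95,0],[-0.67,-0.95,0],[-0.67,-0.95,0],[-0.67,-0.95,0],[-0.67,-0.95,0],[-0.67,-0.95,0],[-0.67,-0.95,0]], "twist": [0,0,0,0,0,0,0,0]}}

```text
t: 16.55
eef_pos: [0.3819, 0.3136, 0.156]
ee_rot: [3.141, 0.0, -0.0]
force: [0.5, -0.6, 1.4]
width: 0.0878
gripper_force: 0.0
```

Call:
{"name": "play_rows", "arguments": {"travel": [[0,0,1],[0,0,1],[0,0,0],[0,0,0]], "twist": [0,0,0,0]}}

```text
t: 17.05
eef_pos: [0.383, 0.3133, 0.1068]
ee_rot: [-3.141, -0.0, -0.0]
force: [-0.7, 0.1, 0.6]
width: 0.0876
gripper_force: 0.0
```

```bash
python3 - <<'E'
from fit import *
F=frames(); print(np.round(arm.get_state()['eef_pos'],4))
find('cup',F); find('saucer',F); find('bun',F,[.517,.123],z0=.016); find('olive_jar',F)
im=np.hstack([cv2.resize(F['scene']['pixels'][170:320,220:420],(400,300)),cv2.resize(F['top']['pixels'][140:290,200:400],(400,300))])
cv2.imwrite('pics/cup1.png',im[:,:,::-1])
E
```

```text
[0.3832 0.3136 0.1071]
cup [ 0.3796  0.3169 -0.973 ] [('top', 0.73, 6.5, [0.3863, 0.3048, -1.6933]), ('scene', 0.65, 1.05, [0.3794, 0.3169, -0.8792])]
saucer [0.5164 0.1201] [('top', 0.66, 0.3, [0.5164, 0.1201])]
bun [0.5191 0.12  ] [('top', 0.85, 0.45, [0.5191, 0.12])]
olive_jar [ 0.4959 -0.0965] [('top', 0.61, 0.65, [0.4959, -0.0965])]
```

View pics/cup1.png

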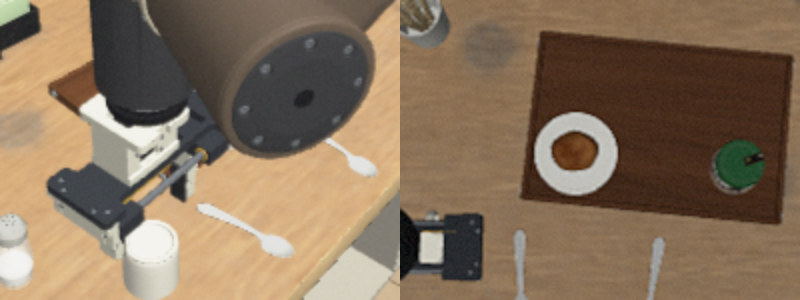

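The top crop shows the bun centred in the saucer, about 3 mm off at most. The scene crop shows the gripper above the cup. I descend and grip.

Call:
{"name": "play_rows", "arguments": {"travel": [[0,0,0.9],[0,0,0.9],[0,0,0.85],[0,0,0]], "twist": [0,0,0,0]}}

```text
t: 18.05
eef_pos: [0.3821, 0.3121, 0.0386]
ee_rot: [3.139, 0.002, -0.0]
force: [0.2, -0.7, 0.4]
width: 0.0876
gripper_force: 0.0
```

Call:
{"name": "play_rows", "arguments": {"travel": [[0,0,0],[0,0,0],[0,0,0],[0,0,0],[0,0,0],[0,0,0]], "twist": [0,0,0,0,0,0], "fingers": 0, "newtons": 15}}

```text
t: 18.8
eef_pos: [0.3829, 0.3135, 0.0403]
ee_rot: [-3.141, -0.0, -0.0]
force: [-1.6, -0.4, 6.7]
width: 0.0579
gripper_force: 15.1
```

Call:
{"name": "play_rows", "arguments": {"travel": [[0,0,-0.5],[0,0,-1],[0,0,-1],[0,0,-1],[0,0,-1],[0,0,0]], "twist": [0,0,0,0,0,0]}}

```text
t: 19.55
eef_pos: [0.3833, 0.314, 0.1546]
ee_rot: [-3.138, -0.002, -0.0]
force: [0.2, 0.7, -1.2]
width: 0.0583
gripper_force: 15.0
```

Call:
{"name": "play_rows", "arguments": {"travel": [[0.38,0.93,0],[0.38,0.93,0],[0.38,0.93,0],[0.38,0.93,0],[0.38,0.93,0],[0.38,0.93,0],[0.38,0.93,0],[0.38,0.93,0]], "twist": [0,0,0,0,0,0,0,0]}}

```text
t: 20.55
eef_pos: [0.4582, 0.1259, 0.1516]
ee_rot: [3.141, 0.001, -0.001]
force: [1.2, 0.9, -1.5]
width: 0.0583
gripper_force: 15.0
```

Call:
{"name": "play_rows", "arguments": {"travel": [[0.37,0.92,0],[0.37,0.92,0],[0.37,0.92,0],[0.37,0.92,0],[0.37,0.92,0],[0,0,0],[0,0,0],[0,0,0]], "twist": [0,0,0,0,0,1,1,1]}}

```text
t: 21.55
eef_pos: [0.5041, 0.0117, 0.1514]
ee_rot: [3.14, 0.001, -0.456]
force: [-0.2, 0.4, -1.5]
width: 0.0578
gripper_force: 15.0
```

Call:
{"name": "play_rows", "arguments": {"travel": [[0,0,0],[0,0,0],[0,0,0],[0,0,0],[0,0,0],[0,0,0],[0,0,0],[0,0,0]], "twist": [1,1,1,1,1,1,1,1]}}

```text
t: 22.55
eef_pos: [0.5041, 0.0119, 0.1515]
ee_rot: [3.14, -0.0, -1.656]
force: [-0.3, -0.1, -2.2]
width: 0.0577
gripper_force: 15.0
```

Call:
{"name": "play_rows", "arguments": {"travel": [[0,0,1],[0,0,1],[0,0,0],[0,0,0]], "twist": [0.07,0,0,0]}}

```text
t: 23.05
eef_pos: [0.5051, 0.0121, 0.1027]
ee_rot: [-3.142, -0.0, -1.661]
force: [0.2, 0.7, -2.0]
width: 0.0577
gripper_force: 15.0
```

```bash
python3 - <<'E'
from fit import *
F=frames(); p=arm.get_state()['eef_pos'];print(np.round(p,4))
find('cup',F,[float(p[0]),float(p[1]),-1.66],z0=p[2]-.04); find('olive_jar',F)
im=np.hstack([cv2.resize(F['scene']['pixels'][120:270,240:440],(400,300)),cv2.resize(F['top']['pixels'][140:290,200:400],(400,300))])
cv2.imwrite('pics/cup2.png',im[:,:,::-1])
E
```

```text
[0.5055 0.0123 0.1032]
cup none
olive_jar [ 0.4955 -0.0986] [('top', 0.8, 0.69, [0.4955, -0.0986])]
```

View pics/cup2.png

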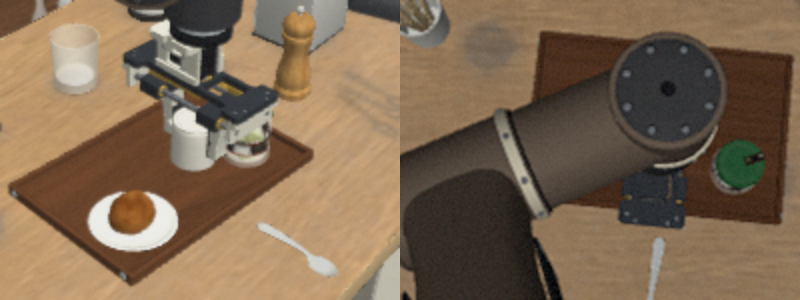

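The crop shows the cup held upright over the tray between the saucer and the jar, and the bun on the saucer. I lower it.

Call:
{"name": "play_rows", "arguments": {"travel": [[0,0,0.9],[0,0,0.7],[0,0,0.4],[0,0,0.16],[0,0,0],[0,0,0]], "twist": [0,0,0,0,0,0]}}

```text
t: 24.1
eef_pos: [0.5053, 0.0122, 0.0488]
ee_rot: [-3.141, 0.0, -1.661]
force: [-0.3, 0.1, -2.5]
width: 0.0578
gripper_force: 15.0
```

Call:
{"name": "play_rows", "arguments": {"travel": [[0,0,0.06],[0,0,0]], "twist": [0,0]}}

```text
t: 24.35
eef_pos: [0.5054, 0.0123, 0.0481]
ee_rot: [-3.14, 0.0, -1.66]
force: [-3.8, 1.3, 10.5]
width: 0.0578
gripper_force: 15.1
```

Call:
{"name": "play_rows", "arguments": {"travel": [[0,0,0],[0,0,0],[0,0,0],[0,0,0]], "twist": [0,0,0,0], "fingers": 1}}

```text
t: 24.85
eef_pos: [0.5049, 0.0121, 0.0467]
ee_rot: [3.141, -0.0, -1.661]
force: [-0.2, -0.4, 0.9]
width: 0.0866
gripper_force: 0.0
```

Call:
{"name": "play_rows", "arguments": {"travel": [[0,0,-0.5],[0,0,-1],[0,0,-1],[0,0,-1],[0,0,-1],[0,0,-1],[0,0,-1],[0,0,-1]], "twist": [0,0,0,0,0,0,0,0]}}

```text
t: 25.85
eef_pos: [0.5047, 0.012, 0.2361]
ee_rot: [-3.141, 0.0, -1.661]
force: [1.0, 0.2, -0.3]
width: 0.0881
gripper_force: 0.0
```

```bash
python3 - <<'E'
from fit import *
for i in range(2):
    F=frames(); find('pepper_mill',F)
find('cup',F,[.505,.012,-1.66],z0=.008)
E
```

```text
pepper_mill [ 0.5393 -0.2853] [('top', 0.76, 0.95, [0.5396, -0.2857]), ('scene', 0.89, 1.54, [0.538, -0.2832])]
pepper_mill [ 0.5368 -0.2813] [('scene', 0.82, 1.43, [0.5368, -0.2813])]
cup [ 0.5041  0.017  -1.6292] [('top', 0.56, 6.48, [0.4931, 0.016, -2.1535]), ('scene', 0.57, 0.61, [0.5042, 0.0168, -1.6055])]
```

Call:
{"name": "play_rows", "arguments": {"travel": [[0.98,-0.2,0],[0.98,-0.2,0],[0.98,-0.2,0],[0.98,-0.2,0],[0.98,-0.2,0],[0.98,-0.2,0],[0.98,-0.2,0],[0.98,-0.2,0]], "twist": [0,0,0,0,0,0,0,0]}}

```text
t: 27.35
eef_pos: [0.527, -0.1875, 0.2338]
ee_rot: [3.141, -0.0, -1.661]
force: [-0.4, 0.4, 0.2]
width: 0.0873
gripper_force: 0.0
```

```bash
python3 - <<'E'
from fit import *
for i in range(2):
    F=frames(); find('pepper_mill',F)
    find('cup',F,[.505,.012,-1.66],z0=.008); find('saucer',F);find('olive_jar',F)
E
```

```text
pepper_mill [ 0.534  -0.2781] [('top', 0.52, 10.86, [0.5209, -0.2779]), ('scene', 0.93, 0.95, [0.5347, -0.277])]
cup [ 0.5041  0.0165 -1.6304] [('scene', 0.58, 0.32, [0.5041, 0.0165, -1.6304])]
saucer [0.5156 0.1224] [('top', 0.92, 0.78, [0.5175, 0.1208]), ('scene', 0.79, 1.11, [0.5123, 0.1256])]
olive_jar [ 0.4936 -0.0961] [('top', 0.41, 12.66, [0.4917, -0.103]), ('scene', 0.77, 0.8, [0.4927, -0.0939])]
pepper_mill [ 0.5348 -0.2829] [('top', 0.75, 8.66, [0.5263, -0.2865]), ('scene', 0.81, 1.23, [0.5344, -0.2771])]
cup [ 0.5043  0.0157 -1.1906] [('scene', 0.69, 0.55, [0.5043, 0.0157, -1.1906])]
saucer [0.5152 0.122 ] [('top', 0.86, 0.56, [0.5167, 0.1208]), ('scene', 0.88, 1.25, [0.5117, 0.1258])]
olive_jar [ 0.4946 -0.0972] [('top', 0.49, 11.8, [0.4946, -0.1038]), ('scene', 0.87, 0.92, [0.4933, -0.0945])]
```

Call:
{"name": "play_rows", "arguments": {"travel": [[0.97,-0.22,0],[0.97,-0.22,0],[0.97,-0.22,0],[0.97,-0.22,0],[0,0,0.9],[0,0,0.6],[0,0,0],[0,0,0]], "twist": [0,0,0,0,0,0,0,0]}}

```text
t: 29.35
eef_pos: [0.5407, -0.2852, 0.1975]
ee_rot: [-3.141, -0.0, -1.66]
force: [-0.4, 0.1, -0.2]
width: 0.0875
gripper_force: 0.0
```

```bash
python3 - <<'E'
from fit import *
F=frames(); p=arm.get_state()['eef_pos'];print(np.round(p,4)); find('pepper_mill',F)
im=np.hstack([cv2.resize(F['scene']['pixels'][60:210,290:490],(400,300)),cv2.resize(F['top']['pixels'][140:290,320:520],(400,300))])
cv2.imwrite('pics/mill1.png',im[:,:,::-1])
E
```

```text
[ 0.5408 -0.2852  0.1978]
pepper_mill [ 0.5392 -0.2827] [('top', 0.7, 11.24, [0.5425, -0.2841]), ('scene', 0.55, 0.8, [0.5365, -0.2805])]
```

View pics/mill1.png

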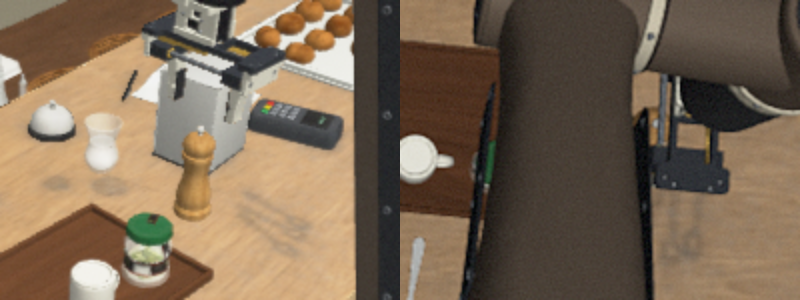

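The fingers at (180,85) and (240,105) straddle the mill's knob at (201,130) in the crop. I descend to 0.121 m and grip.

Call:
{"name": "play_rows", "arguments": {"travel": [[0,0,0.9],[0,0,0.9],[0,0,0.8],[0,0,0.45],[0,0,0]], "twist": [0,0,0,0,0]}}

```text
t: 30.18
eef_pos: [0.54, -0.2852, 0.1202]
ee_rot: [3.14, 0.0, -1.661]
force: [0.1, -0.2, -1.3]
width: 0.0876
gripper_force: 0.0
```

Call:
{"name": "play_rows", "arguments": {"travel": [[0,0,0],[0,0,0],[0,0,0],[0,0,0],[0,0,0],[0,0,0]], "twist": [0,0,0,0,0,0], "fingers": 0, "newtons": 20}}

```text
t: 30.92
eef_pos: [0.5403, -0.2853, 0.1208]
ee_rot: [-3.142, -0.0, -1.661]
force: [-0.3, -0.0, 1.7]
width: 0.0475
gripper_force: 20.0
```

Call:
{"name": "play_rows", "arguments": {"travel": [[0,0,-0.4],[0,0,-0.8],[0,0,-0.8],[0,0,0],[0,0,0]], "twist": [0,0,0,0,0]}}

```text
t: 31.55
eef_pos: [0.5399, -0.2851, 0.1699]
ee_rot: [3.141, 0.0, -1.661]
force: [-0.3, 0.3, -1.7]
width: 0.0476
gripper_force: 20.0
```

```bash
python3 - <<'E'
from fit import *
F=frames(); p=arm.get_state()['eef_pos'];print(np.round(p,4)); find('pepper_mill',F,[float(p[0]),float(p[1])],z0=p[2]-.121)
im=np.hstack([cv2.resize(F['scene']['pixels'][60:210,290:490],(400,300)),cv2.resize(F['top']['pixels'][140:290,320:520],(400,300))])
cv2.imwrite('pics/mill2.png',im[:,:,::-1])
E
```

```text
[ 0.5397 -0.2851  0.1695]
pepper_mill [ 0.5376 -0.2796] [('top', 0.5, 11.85, [0.541, -0.253]), ('scene', 0.55, 0.85, [0.5378, -0.2808])]
```

View pics/mill2.png

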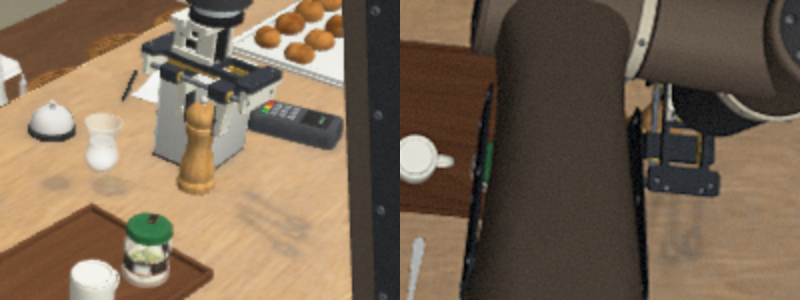

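The mill hangs upright in the grip, with its foot at about (196,185) in the crop and clear of the counter. I carry it to its place behind the jar.

Call:
{"name": "play_rows", "arguments": {"travel": [[-0.5,-0.1,0],[-0.92,-0.2,0],[-0.98,-0.2,0],[-0.98,-0.2,0],[-0.98,-0.2,0],[-0.98,-0.22,0],[-0.98,-0.22,0],[-0.7,-0.2,0]], "twist": [0,0,0,0,0,0,0,0]}}

```text
t: 32.75
eef_pos: [0.5947, -0.1124, 0.1704]
ee_rot: [3.141, 0.0, -1.66]
force: [0.0, -0.3, -3.1]
width: 0.0478
gripper_force: 20.0
```

Call:
{"name": "play_rows", "arguments": {"travel": [[-0.3,-0.2,0],[0,0,0],[0,0,0]], "twist": [0,0,0]}}

```text
t: 33.12
eef_pos: [0.5998, -0.1075, 0.1704]
ee_rot: [3.141, -0.0, -1.661]
force: [0.4, -0.5, -2.4]
width: 0.0475
gripper_force: 20.0
```

```bash
python3 - <<'E'
from fit import *
F=frames(); p=arm.get_state()['eef_pos'];print(np.round(p,4)); find('pepper_mill',F,[float(p[0]),float(p[1])],z0=p[2]-.121)
find('olive_jar',F,cams=('scene',)); find('saucer',F); find('cup',F,[.505,.012,-1.66],z0=.008)
im=np.hstack([cv2.resize(F['scene']['pixels'][100:250,250:450],(400,300)),cv2.resize(F['top']['pixels'][140:290,220:420],(400,300))])
cv2.imwrite('pics/mill3.png',im[:,:,::-1])
E
```

```text
[ 0.5998 -0.1076  0.1705]
pepper_mill [ 0.5941 -0.0984] [('scene', 0.73, 1.33, [0.5941, -0.0984])]
olive_jar [ 0.4941 -0.0939] [('scene', 0.58, 0.99, [0.4941, -0.0939])]
saucer [0.5138 0.1255] [('scene', 0.68, 0.55, [0.5138, 0.1255])]
cup [ 0.5039  0.0179 -1.6449] [('scene', 0.65, 0.47, [0.5039, 0.0179, -1.6449])]
```

View pics/mill3.png

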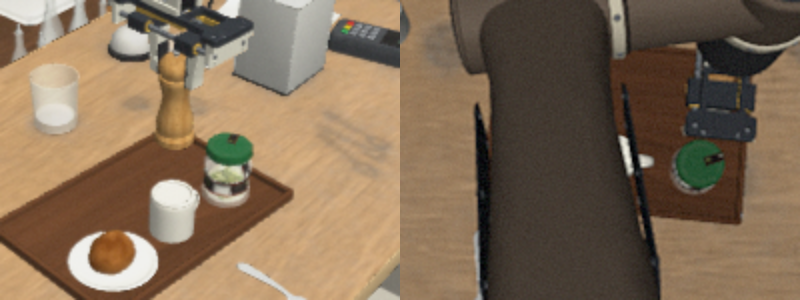

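The mill hangs above the tray behind the jar, about 5 mm too far back. I correct that while lowering.

Call:
{"name": "play_rows", "arguments": {"travel": [[-0.03,0.19,0.4],[0,0,0.6],[0,0,0.4],[0,0,0.2],[0,0,0],[0,0,0]], "twist": [0,0,0,0,0,0]}}

```text
t: 34.33
eef_pos: [0.5957, -0.1058, 0.1309]
ee_rot: [-3.141, -0.0, -1.661]
force: [0.5, -0.3, -1.0]
width: 0.0478
gripper_force: 20.0
```

Call:
{"name": "play_rows", "arguments": {"travel": [[0,0,0.07],[0,0,0]], "twist": [0,0]}}

```text
t: 34.58
eef_pos: [0.5954, -0.1058, 0.1289]
ee_rot: [-3.141, 0.0, -1.661]
force: [-0.2, -1.4, -1.7]
width: 0.0476
gripper_force: 20.0
```

Call:
{"name": "play_rows", "arguments": {"travel": [[0,0,0.04],[0,0,0]], "twist": [0,0]}}

```text
t: 34.83
eef_pos: [0.5957, -0.1058, 0.1287]
ee_rot: [-3.141, -0.0, -1.66]
force: [-2.0, 0.6, 5.0]
width: 0.0478
gripper_force: 20.0
```

Call:
{"name": "play_rows", "arguments": {"travel": [[0,0,0],[0,0,0],[0,0,0],[0,0,0]], "twist": [0,0,0,0], "fingers": 0.9}}

```text
t: 35.33
eef_pos: [0.5954, -0.1058, 0.1277]
ee_rot: [3.141, -0.0, -1.661]
force: [0.1, -0.9, 0.2]
width: 0.0772
gripper_force: 0.0
```

Call:
{"name": "play_rows", "arguments": {"travel": [[0,0,-0.4],[0,0,-0.7],[0,0,-1],[0,0,-1],[0,0,-1],[0,0,-1],[0,0,0]], "twist": [0,0,0,0,0,0,0]}}

```text
t: 36.2
eef_pos: [0.5967, -0.1059, 0.2592]
ee_rot: [-3.136, 0.001, -1.66]
force: [-0.2, 0.1, -0.5]
width: 0.079
gripper_force: 0.0
```

Call:
{"name": "play_rows", "arguments": {"travel": [[-0.95,0.28,0],[-0.95,0.28,0],[-0.95,0.28,0],[-0.95,0.28,0],[-0.95,0.28,0],[-0.95,0.28,0],[-0.95,0.28,0],[-0.95,0.28,0]], "twist": [0,0,0,0,0,0,0,0], "fingers": 1}}

```text
t: 37.2
eef_pos: [0.5563, 0.0892, 0.2556]
ee_rot: [-3.142, 0.0, -1.661]
force: [0.2, -0.4, -0.1]
width: 0.0872
gripper_force: 0.0
```

Call:
{"name": "play_rows", "arguments": {"travel": [[-0.95,0.28,0],[-0.95,0.28,0],[-0.95,0.28,0],[-0.95,0.28,0],[-0.95,0.28,0],[-0.95,0.28,0],[-0.95,0.28,0],[-0.95,0.28,0]], "twist": [0,0,0,0,0,0,0,0]}}

```text
t: 38.2
eef_pos: [0.5176, 0.2836, 0.2556]
ee_rot: [-3.142, 0.0, -1.661]
force: [-0.2, 0.4, 0.4]
width: 0.0877
gripper_force: 0.0
```

```bash
python3 - <<'E'
from fit import *
for i in range(2):
    F=frames(); find('salt_shaker',F)
find('pepper_mill',F,[.595,-.106],z0=.008); find('olive_jar',F); find('cup',F,[.505,.012,-1.66],z0=.008); find('tray',F)
print(np.round(arm.get_state()['eef_pos'],4))
E
```

```text
salt_shaker [0.4947 0.4064] [('top', 0.57, 8.53, [0.4969, 0.4097]), ('scene', 0.81, 0.93, [0.4945, 0.4063])]
salt_shaker [0.4955 0.406 ] [('top', 0.62, 8.33, [0.4971, 0.4108]), ('scene', 0.69, 0.89, [0.4955, 0.4058])]
pepper_mill [ 0.5946 -0.1066] [('top', 0.9, 0.58, [0.5947, -0.1076]), ('scene', 0.65, 0.73, [0.5936, -0.1041])]
olive_jar [ 0.495  -0.0959] [('top', 0.56, 0.78, [0.4952, -0.0968]), ('scene', 0.95, 0.74, [0.4939, -0.0939])]
cup [ 0.5064  0.0138 -1.6095] [('top', 0.83, 0.8, [0.5073, 0.012, -1.6668]), ('scene', 0.88, 0.82, [0.5048, 0.0168, -1.6162])]
tray [ 0.5553  0.0061 -0.0889] [('top', 0.63, 0.73, [0.5553, 0.0063, -0.0921]), ('scene', 0.66, 2.72, [0.5552, 0.0057, -0.082])]
[0.5181 0.2826 0.2553]
```

Call:
{"name": "play_rows", "arguments": {"travel": [[-0.96,0.27,0],[-0.96,0.27,0],[-0.96,0.27,0],[-0.96,0.27,0],[-0.96,0.27,0],[0,0,1],[0,0,1],[0,0,1]], "twist": [0,0,0,0,0,0,0,0]}}

```text
t: 40.0
eef_pos: [0.4949, 0.4065, 0.1794]
ee_rot: [-3.142, 0.0, -1.66]
force: [0.3, -0.0, -0.2]
width: 0.0879
gripper_force: 0.0
```

Call:
{"name": "play_rows", "arguments": {"travel": [[0,0,1],[0,0,0.5],[0,0,0],[0,0,0]], "twist": [0,0,0,0]}}

```text
t: 40.5
eef_pos: [0.4956, 0.406, 0.1438]
ee_rot: [-3.141, 0.001, -1.66]
force: [1.0, -0.1, 0.2]
width: 0.0876
gripper_force: 0.0
```

```bash
python3 - <<'E'
from fit import *
F=frames(); print(np.round(arm.get_state()['eef_pos'],4)); find('salt_shaker',F)
im=np.hstack([cv2.resize(F['scene']['pixels'][200:350,130:330],(400,300)),cv2.resize(F['top']['pixels'][140:290,100:300],(400,300))])
cv2.imwrite('pics/salt1.png',im[:,:,::-1])
E
```

```text
[0.4956 0.4059 0.144 ]
salt_shaker [0.4947 0.4065] [('top', 0.78, 1.44, [0.4949, 0.4044]), ('scene', 0.81, 1.36, [0.494, 0.4076])]
```

View pics/salt1.png

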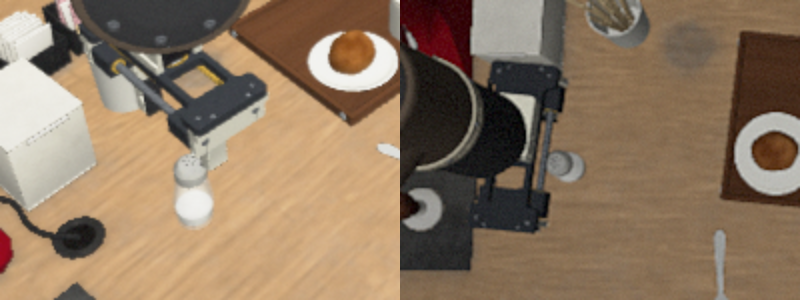

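The gripper is above the salt shaker, which sits at (192,190) in the scene crop. The offset in the top crop is parallax, and the napkin box is clear. I descend and grip.

Call:
{"name": "play_rows", "arguments": {"travel": [[0,0,1],[0,0,1],[0,0,1],[0,0,0.55],[0,0,0]], "twist": [0,0,0,0,0]}}

```text
t: 41.32
eef_pos: [0.495, 0.4049, 0.0535]
ee_rot: [3.141, -0.001, -1.661]
force: [0.4, 0.4, 0.1]
width: 0.0873
gripper_force: 0.0
```

Call:
{"name": "play_rows", "arguments": {"travel": [[0,0,0],[0,0,0],[0,0,0],[0,0,0],[0,0,0],[0,0,0]], "twist": [0,0,0,0,0,0], "fingers": 0, "newtons": 15}}

```text
t: 42.08
eef_pos: [0.4951, 0.4053, 0.0541]
ee_rot: [3.141, -0.0, -1.661]
force: [0.6, 0.6, 1.8]
width: 0.0393
gripper_force: 14.9
```

Call:
{"name": "play_rows", "arguments": {"travel": [[0,0,-0.5],[0,0,-1],[0,0,-1],[0,0,-1],[0,0,-1],[0,0,0]], "twist": [0,0,0,0,0,0]}}

```text
t: 42.82
eef_pos: [0.4961, 0.4063, 0.1697]
ee_rot: [-3.139, 0.004, -1.661]
force: [0.4, -0.4, -1.5]
width: 0.0392
gripper_force: 14.8
```

Call:
{"name": "play_rows", "arguments": {"travel": [[0.6,-0.2,0],[0.95,-0.35,0],[0.95,-0.35,0],[0.95,-0.35,0],[0.95,-0.35,0],[0.95,-0.35,0],[0.95,-0.35,0],[0.95,-0.35,0]], "twist": [0,0,0,0,0,0,0,0]}}

```text
t: 43.82
eef_pos: [0.5453, 0.2169, 0.1666]
ee_rot: [-3.141, 0.0, -1.661]
force: [-0.1, -0.1, -0.5]
width: 0.0393
gripper_force: 14.8
```

Call:
{"name": "play_rows", "arguments": {"travel": [[0.95,-0.35,0],[0.95,-0.35,0],[0.95,-0.35,0],[0.95,-0.35,0],[0.95,-0.35,0],[0.95,-0.35,0],[0.95,-0.35,0],[0.9,-0.35,0]], "twist": [0,0,0,0,0,0,0,0]}}

```text
t: 44.82
eef_pos: [0.5976, 0.0225, 0.1666]
ee_rot: [-3.142, 0.0, -1.661]
force: [0.2, -0.2, -1.4]
width: 0.0394
gripper_force: 14.8
```

Call:
{"name": "play_rows", "arguments": {"travel": [[0.85,-0.35,0],[0,0,0],[0,0,0]], "twist": [0,0,0]}}

```text
t: 45.2
eef_pos: [0.6042, 0.0021, 0.1665]
ee_rot: [3.142, 0.0, -1.662]
force: [0.4, 0.6, 0.1]
width: 0.0393
gripper_force: 14.8
```

```bash
python3 - <<'E'
from fit import *
F=frames(); p=arm.get_state()['eef_pos'];print(np.round(p,4)); find('salt_shaker',F,[float(p[0]),float(p[1])],z0=p[2]-.054)
find('pepper_mill',F,[.595,-.106],z0=.008); find('cup',F,[.505,.012,-1.66],z0=.008)
im=np.hstack([cv2.resize(F['scene']['pixels'][100:250,250:450],(400,300)),cv2.resize(F['top']['pixels'][140:290,220:420],(400,300))])
cv2.imwrite('pics/salt2.png',im[:,:,::-1])
E
```

```text
[0.6043 0.0028 0.1666]
salt_shaker [0.6027 0.0079] [('scene', 0.65, 2.78, [0.6027, 0.0079])]
pepper_mill [ 0.5944 -0.1073] [('top', 0.95, 0.47, [0.5949, -0.1079]), ('scene', 0.73, 3.89, [0.5889, -0.1008])]
cup [ 0.5061  0.0142 -1.6042] [('top', 0.9, 0.68, [0.5079, 0.0134, -1.6691]), ('scene', 0.96, 0.69, [0.5042, 0.0162, -1.6051])]
```

View pics/salt2.png

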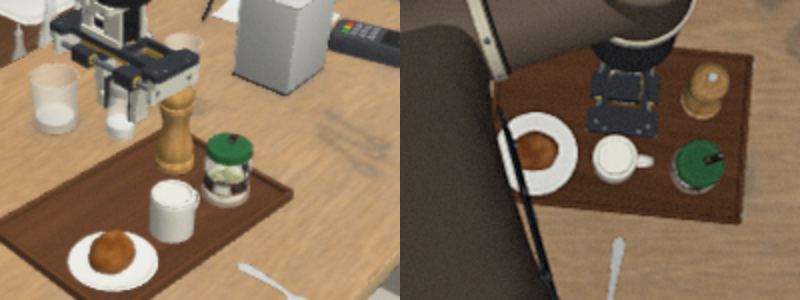

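The salt shaker hangs upright at (120,125) in the crop, left of the mill and behind the cup. I lower it.

Call:
{"name": "play_rows", "arguments": {"travel": [[0,-0.04,0.8],[0,0,1],[0,0,1],[0,0,0.7],[0,0,0.4],[0,0,0.2],[0,0,0],[0,0,0]], "twist": [0,0,0,0,0,0,0,0]}}

```text
t: 46.6
eef_pos: [0.6059, 0.0026, 0.0648]
ee_rot: [-3.14, 0.0, -1.661]
force: [-0.1, 0.1, -0.7]
width: 0.0392
gripper_force: 14.8
```

Call:
{"name": "play_rows", "arguments": {"travel": [[0,0,0.06],[0,0,0]], "twist": [0,0]}}

```text
t: 46.85
eef_pos: [0.6055, 0.0025, 0.0628]
ee_rot: [-3.141, 0.0, -1.661]
force: [-0.8, 0.1, -0.5]
width: 0.0394
gripper_force: 14.8
```

Call:
{"name": "play_rows", "arguments": {"travel": [[0,0,0.04],[0,0,0]], "twist": [0,0]}}

```text
t: 47.1
eef_pos: [0.6056, 0.0026, 0.062]
ee_rot: [-3.141, 0.0, -1.661]
force: [-2.0, 0.8, 3.2]
width: 0.0393
gripper_force: 15.1
```

Call:
{"name": "play_rows", "arguments": {"travel": [[0,0,0],[0,0,0],[0,0,0],[0,0,0]], "twist": [0,0,0,0], "fingers": 0.68}}

```text
t: 47.6
eef_pos: [0.6054, 0.0025, 0.0614]
ee_rot: [3.141, -0.0, -1.661]
force: [-0.4, 0.8, -0.8]
width: 0.0595
gripper_force: 0.0
```

Call:
{"name": "play_rows", "arguments": {"travel": [[0,0,-0.4],[0,0,-0.8],[0,0,-1],[0,0,-1],[0,0,-1],[0,0,-1],[0,0,-1],[0,0,-1]], "twist": [0,0,0,0,0,0,0,0]}}

```text
t: 48.6
eef_pos: [0.6053, 0.0024, 0.2433]
ee_rot: [-3.141, 0.0, -1.661]
force: [0.5, 0.4, -0.1]
width: 0.0592
gripper_force: 0.0
```

Call:
{"name": "play_rows", "arguments": {"travel": [[-1,0,0],[-1,0,0],[-1,0,0],[-1,0,0],[-1,0,0],[-1,0,0],[-1,0,0],[-1,0,0]], "twist": [0,0,0,0,0,0,0,0]}}

```text
t: 49.6
eef_pos: [0.6235, 0.2034, 0.2415]
ee_rot: [3.141, -0.0, -1.661]
force: [-0.2, -0.3, -0.4]
width: 0.0598
gripper_force: 0.0
```

Call:
{"name": "play_rows", "arguments": {"travel": [[-1,0,0],[-1,0,0],[-1,0,0],[-1,0,0],[-1,0,0],[0,0,0],[0,0,0]], "twist": [0,0,0,0,0,0,0]}}

```text
t: 50.48
eef_pos: [0.6345, 0.3264, 0.2413]
ee_rot: [3.141, -0.0, -1.661]
force: [0.5, -1.3, 0.7]
width: 0.0594
gripper_force: 0.0
```

```bash
python3 - <<'E'
from fit import *
F=frames(); r={}
r['tray']=find('tray',F)
for n,x,z in (('saucer',None,None),('olive_jar',None,None),('bun',[.517,.121],.016),('cup',[.506,.012,-1.66],.008),('pepper_mill',[.595,-.106],.008),('salt_shaker',[.605,.003],.008),('stirrer_cup',None,None),('water_glass',None,None)): r[n]=find(n,F,x,z)
x,y,a=r['tray']; a=-.09; Rt=np.array([[np.cos(a),-np.sin(a)],[np.sin(a),np.cos(a)]])
for n,v in r.items():
    if v is not None: print(n,'in tray mm',(1000*(Rt.T@(np.array(v[:2])-[x,y]))).round(1))
im=np.hstack([cv2.resize(F['scene']['pixels'][100:250,250:450],(400,300)),cv2.resize(F['top']['pixels'][140:290,220:420],(400,300))])
cv2.imwrite('pics/end.png',im[:,:,::-1])
E
```

```text
tray [ 0.5553  0.0076 -0.0879] [('top', 0.68, 0.74, [0.5555, 0.0065, -0.0882]), ('scene', 0.61, 1.76, [0.5542, 0.0097, -0.0898])]
saucer [0.5161 0.1228] [('top', 0.97, 0.65, [0.5161, 0.1205]), ('scene', 0.71, 0.92, [0.5147, 0.1264])]
olive_jar [ 0.4947 -0.0956] [('top', 0.77, 1.01, [0.4955, -0.0961]), ('scene', 0.7, 0.91, [0.4934, -0.0943])]
bun [0.5167 0.1229] [('top', 0.77, 0.76, [0.5175, 0.1214]), ('scene', 0.76, 1.23, [0.5144, 0.1268])]
cup [ 0.5055  0.0124 -1.5876] [('top', 0.75, 0.6, [0.5058, 0.0107, -1.6254]), ('scene', 0.66, 0.97, [0.5041, 0.0166, -1.5938])]
pepper_mill [ 0.5934 -0.1063] [('top', 0.8, 1.04, [0.5931, -0.1067]), ('scene', 0.77, 0.74, [0.5936, -0.1057])]
salt_shaker [0.6059 0.0028] [('top', 0.47, 1.57, [0.6063, 0.0014]), ('scene', 0.58, 0.82, [0.6053, 0.004])]
stirrer_cup [0.6976 0.3391] [('top', 0.86, 5.72, [0.6891, 0.3237]), ('scene', 0.77, 1.95, [0.6946, 0.3432])]
water_glass [ 0.7298 -0.3017] [('top', 0.82, 1.1, [0.7289, -0.3013]), ('scene', 0.83, 2.91, [0.7385, -0.3139])]
tray in tray mm [0. 0.]
saucer in tray mm [-49.4 111.1]
olive_jar in tray mm [ -51.  -108.3]
bun in tray mm [-48.8 111.3]
cup in tray mm [-50.    0.3]
pepper_mill in tray mm [  48.2 -110.1]
salt_shaker in tray mm [50.8 -0.3]
stirrer_cup in tray mm [111.9 342.9]
water_glass in tray mm [ 201.6 -292.4]
```

View pics/end.png

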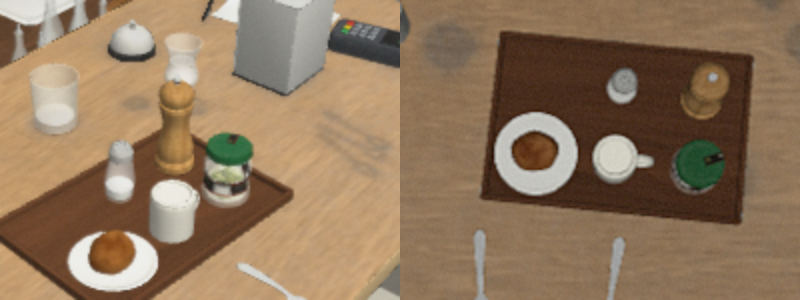

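The final crops show all the things standing in place: bun on the saucer, cup midway, salt behind the cup and mill behind the jar. All are within about 2 mm, and the arm is clear. I hand it in.

```bash
python3 -c "
from station import arm
print(arm.job_done())"
```

```text
the job is handed in; nothing more can be done
None
```

I set the bun, cup, pepper mill and salt shaker in the order asked and handed the job in at about 51 s; the final camera fit put each within about 2 mm of its place.

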